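# Stand the kit tin heavy end down in its rack

## Task

Put the loose kit tin away with the other two. A heavy lock cylinder is packed in one end of it and nothing outside shows which: lift the tin clear by its bail and see which end dips, stand it upright with that heavy end down, then slide it squarely home against the back of the rack's empty middle bay. Leave the two stored tins where they stand and do not disturb the screwdriver and the caliper lying nearby.

Things in the scene. Friction and masses are not known exactly. Their poses are not given: they have to be found in the camera images.
- tin: Closed grey metal kit tin with steel corners, 170 long (its x) x 60 wide (y) x 46 mm high (z), 0.7 kg. It lies lid up on a grey tool mat (250 x 350 mm, top 2.7 mm above the worktop, right edge at y -0.14). Origin: centre of its underside. Both ends look alike; the +x or the -x half holds most of the weight ('contents' in the rules, whose pose is not given). Friction about 0.6.
- tin_mid (a point): Middle of the tin, axes as the tin: 23 mm above its underside when it lies, 85 mm above its lower end when it stands. Hanging from the upright bail, the tin tilts 60 to 70 degrees; its lowest line, the underside edge of the heavy end, is then below the grip bar. Rested on that edge and swung on to the side its lid faces, it comes to stand on its heavy end, lid facing that way.
- bail (a joint): Angle of the tin's bail (rad), a U of 5 mm wire, 77 mm over its legs, that swings on pins at the middle of the tin's long sides, 32 mm above the underside. 0: square to the lid; positive: leaning to the tin's +x end; stops at 1.31 either way, near the lid. Slight friction keeps it where it is left. While the tin hangs from it, it leans towards the light end.
- grip_bar (a point): Middle of the bail's grip bar, a black sleeve 10 mm thick and 44 mm long that lies along the tin's y, 80 mm from the pins (112 mm above the underside when the bail is square to the lid).
- rack: Metal rack fixed on the worktop right of the mat: back panel 261 x 60 mm high and four dividers 3 mm thick, 70 deep, 60 high; three bays 83 mm wide, open in front (roughly to the robot's left), above, and to the worktop below. Origin: middle of its footprint, on the worktop; x points from the open front to the back panel, y along the panel, z up.
- bay (a point): Empty middle bay: the point on the worktop at the middle of the back panel's inner face. Axes as the rack; the bay reaches 70 mm from here to the divider fronts along -x.
- kit_left: Stored kit tin of the same kind, standing on end (170 mm tall) in the bay on the rack's +y side. Origin: centre of its lower end; z up.
- kit_right: Stored kit tin of the same kind, standing on end in the bay on the rack's -y side. Origin: centre of its lower end; z up.
- driver: Bystander: screwdriver with a yellow handle, 174 mm long, lying behind the mat. Origin about its middle.
- calliper: Bystander: digital caliper, 200 mm long, lying left of the mat. Origin about its middle.

How it is judged:
On the way, in this order (a step that is already met when the one before it is completed fails the run):
1. the tin hangs clear of the mat from its bail, one end dipping (height (world z) of tin_mid above 0.105 m and angle between the x axis of tin and the z axis of rack, either way round below 1 rad and contact force between the fingers and bail above 0.5 N), for 0.3 s.
2. the tin stands upright on its heavy end (angle between the x axis of tin and the z axis of rack, either way round below 0.1 rad and height (world z) of contents below 0.065 m and height (world z) of tin_mid below 0.095 m and linear speed of tin below 0.03 m/s), for 0.3 s.
At the end, for the whole second after the job is handed in: The tin stands upright (within 0.1 rad) with its heavy end at the bottom, at rest in the empty middle bay: its middle within 20 mm of the bay's centre line and no more than 42 mm from the back panel (30 mm when its 60 mm width touches the panel square on), square to the rack within 0.2 rad (all of step 2 and x of tin_mid in the frame of bay between -0.042 and 0 m and y of tin_mid in the frame of bay between -0.02 and 0.02 m and (angle between the y axis of tin and the x axis of rack, either way round below 0.2 rad or angle between the y axis of tin and the y axis of rack, either way round below 0.2 rad)).
It fails at once if a stored tin is knocked over or shoved more than 30 mm (angle between any of kit_left, kit_right's own z axis and vertical above 0.2 rad or distance of any of kit_left, kit_right from where it was at the start of the episode above 0.03 m).
It fails at once if the screwdriver or the caliper is moved more than 30 mm (distance of any of driver, calliper from where it was at the start of the episode above 0.03 m).
It also fails if it takes over 67 s, if anything falls off the work surface, if the arm or the gripper's body presses on something with over 40 N, if the wrist force passes 120 N, or if a joint passes its speed limit or range.

## Robot

A 6-joint arm with a two-finger parallel gripper is mounted at the origin on a cart in front of the work surface, level with it; the furniture and walls round the work are solid. World frame = base frame: x ahead of the robot, y to its left, z up, the work surface at z = 0. Lengths are in m, angles in rad, forces in N, time in s.
With the tool pointing down it reaches from about 0.3 to 0.775 m from the base axis. Payload 14.6 kg.
Tool frame: the origin (TCP) lies on the centre line of the jaws, within the pads' length; the fingertips stand 25 mm ahead of it and the grasp point (between the pads) lies 6 mm ahead of it (robot.finger_overhang is the distance from the TCP to the fingertips, in m); z points along the fingers, y is the line along which they close (so a half turn about z gives the same grasp; the last joint's range is limited). The gripper opens to 85 mm and grips with 20 to 120 N. Pads are 22 mm wide; open, the fingers measure 114 mm over their backs; the gripper's body (76 mm by 85 mm) begins 54 mm behind the grasp point. The pads swing forward as they close: fully open they stand 13 mm farther back than shut.
Start: joints at [-1.275, 0.3, 1.521, -0, 1.321, -0.067], TCP at [0.195, -0.514, 0.256] pointing down, gripper open.
Joint ranges: [-3.03, 3.03], [-0.79, 2.21], [0.23, 2.52], [-1.04, 4.18], [0, 3.07], [-2.55, 2.55]. Speed limits (rad/s): [2.22, 2.22, 2.57, 3.14, 3.14, 3.14].

## Interface

Orientations are given as a unit quaternion [x, y, z, w].
In Python, from station import robot, kin, order, snapshot, camera_info gives the robot as it stands (robot), with the cameras as plain functions, the kinematics (kin) and the job (order). Calls block until the motion is done:
- robot.move_to(position, orientation): joint-space move of the TCP to a pose.
- robot.move_l(position, frame=None, speed=0.15, guard=None): straight line of the TCP; frame=None keeps the orientation; speed is the mean speed in m/s. With guard (N) it stops when the force on the tool has changed by that much, and returns True; else False.
- robot.move_joints(angles): joint-space move.
- robot.set_gripper(opening, strength=None): opening from 0.0 (shut) to 1.0 (fully open); strength is the grip in N (None keeps the last); returns when the fingers have stopped.
- robot.hold(seconds).
- kin.ik(position, orientation): joint angles nearest the present ones, or None.
- robot.read_state(): the state.
- snapshot(name): name is "side" or "top" or "wrist"; returns the picture (420x560x3 uint8, blue, green, red); there is no depth.
- camera_info(name): a dict with "camera_matrix" (3x3 intrinsics, pixels), "R" (3x3) and "t" (3): a world point X has camera coordinates R X + t. Camera axes: x right, y down, z forward; pixel columns grow to the right and rows downward; lengths in m; the calibration is good to about 2 mm. A picture is of the moment at which its call begins: read the wrist's pose just before it. camera_info takes no time and is no camera call; for the wrist camera it gives the pose at the moment of the call.
A pose or a line that the arm cannot do raises robot.Unreachable and nothing moves.
- order.sign_off(): hands the job in; it is judged then, once.
The state is a dict: "clock": time; "qpos": joint angles; "qvel": joint speeds; "joint_torque": joint torques, N m; "tool_pos": TCP position; "tcp_rot": TCP orientation; "wrist_force": force on the tool from outside, world axes, zero at the start; "torque": the same for the moment, N m; "finger_gap": opening from 0.0 (shut) to 1.0 (fully open); "grasp_force": force on a finger pad.
Only numpy, scipy, OpenCV 4.12 (cv2) and the standard library are available. Lean on these libraries where they do the work, as an engineer would, in place of code of your own. Each camera call takes 0.05 s, during which the arm holds its last target. There are 200 camera calls.

## Working session

There is one attempt and no reset: what is moved stays moved. The work goes in short steps, each a Python script; the robot and the scene stay as the last script left them, time stands still between calls to the robot, and variables do not carry over. Pictures are saved under pics/ and viewed, at most 10 in all, crops included, and the job is handed in when it is done.

```bash
ls; mkdir -p pics
python3 - <<'E'
from station import robot, kin, order, snapshot, camera_info
import cv2,numpy as np
for n in("top","side","wrist"):
    cv2.imwrite(f"pics/{n}0.png",snapshot(n))
    c=camera_info(n);print(n,np.round(c["camera_matrix"],1).tolist(),np.round(c["R"],3).tolist(),np.round(c["t"],3).tolist())
s=robot.read_state();print(s)
E
```

```text
pics
station.py
top [[441.0, 0.0, 277.4], [0.0, 441.0, 209.1], [0.0, 0.0, 1.0]] [[-0.02, -1.0, 0.021], [-0.994, 0.017, -0.108], [0.107, -0.023, -0.994]] [-0.002, 0.545, 1.239]
side [[388.9, 0.0, 285.7], [0.0, 388.9, 209.7], [0.0, 0.0, 1.0]] [[0.975, -0.223, 0.006], [-0.147, -0.662, -0.735], [0.168, 0.715, -0.678]] [-0.509, 0.145, 0.802]
wrist [[367.6, 0.0, 284.3], [0.0, 367.6, 207.2], [0.0, 0.0, 1.0]] [[0.355, -0.935, -0.0], [-0.899, -0.341, 0.273], [-0.255, -0.097, -0.962]] [-0.55, -0.035, 0.377]
{'clock': 0.15, 'qpos': array([-1.27462335e+00,  3.00328931e-01,  1.52139055e+00,  1.14050028e-05,
        1.32072632e+00, -6.65791135e-02]), 'qvel': array([-7.11055744e-05, -1.97946895e-03, -2.25009805e-03, -5.69541622e-04,
       -2.34359671e-04, -2.11743624e-03]), 'joint_torque': array([-1.90770111e-04, -5.43671572e+01, -3.61890221e+01, -1.31734964e-04,
        3.17435115e-03,  3.92295578e-05]), 'tool_pos': array([ 0.19513474, -0.51406574,  0.25587991]), 'tcp_rot': array([ 9.83596574e-01,  1.80381809e-01, -4.33739115e-05, -4.24400612e-04]), 'wrist_force': array([-0.09973045, -1.28355404, -0.74421508]), 'torque': array([-0.00700623,  0.00575417,  0.01027086]), 'grasp_force': 0.0, 'finger_gap': 0.9988574391393138}
```

View pics/top0.png

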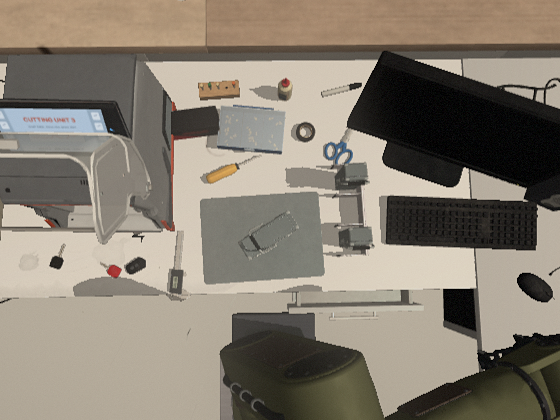

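View pics/side0.png

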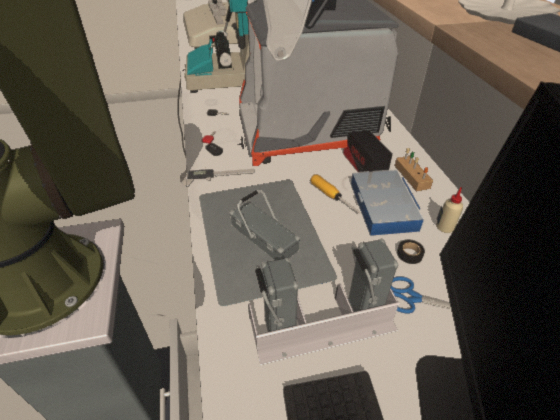

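Top: mat at cols 201–325, rows 193–283. The tin is around (268,235) with the bail's dark grip bar near (251,242). The rack is at about (350,210) with the two stored tins. I need enlarged crops for the corners.

Run:
```python
import cv2,numpy as np
a=cv2.imread("pics/top0.png")[150:270,225:385];b=cv2.imread("pics/side0.png")[180:360,220:400]
a=cv2.resize(a,None,fx=5,fy=5,interpolation=cv2.INTER_CUBIC)
b=cv2.resize(b,(600,600),interpolation=cv2.INTER_CUBIC)
for im,s,x0,y0 in((a,5,225,150),(b,600/180,220,180)):
    for v in range(0,200,20):
        p=int(v*s);cv2.putText(im,str(x0+v),(p,10),0,.35,(0,0,255));cv2.putText(im,str(y0+v),(0,p+4),0,.35,(0,0,255))
        cv2.line(im,(p,12),(p,18),(0,0,255));cv2.line(im,(25,p),(30,p),(0,0,255))
cv2.imwrite("pics/topc.png",a);cv2.imwrite("pics/sidec.png",b)
```

```text
(no output)
```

View pics/topc.png

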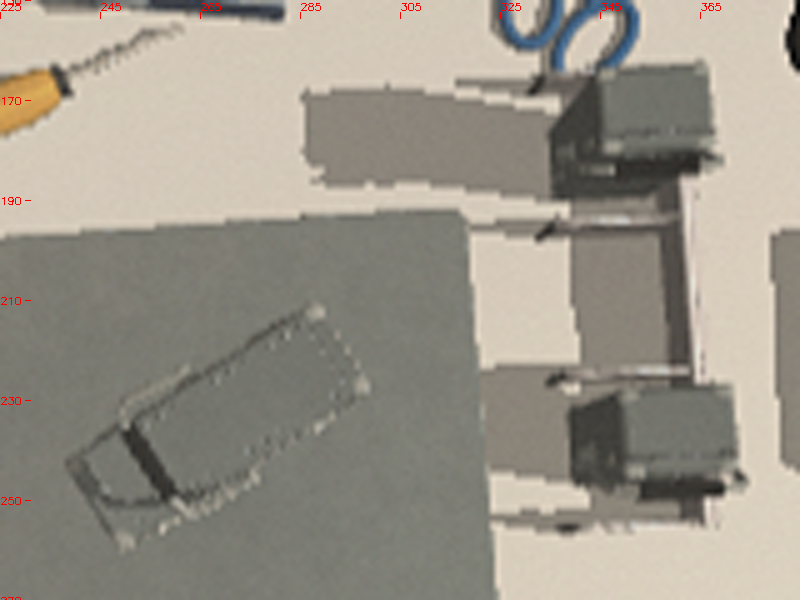

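View pics/sidec.png

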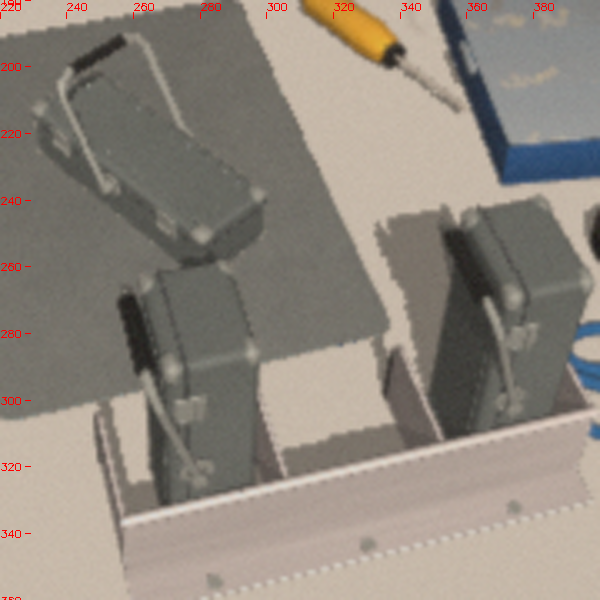

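Top crop: tin lid corners at about (288.2,212), (297.4,227), (250,258.6) and (240,242.4), with the grip bar from (251,236) to (259.4,249). Side crop: grip bar from (242.5,199.5) to (257.5,192), and the rack panel's top edge from (256.9,336.6) to (397.6,302.4). Next I'll compute positions.

```bash
cat > h.py <<'E'
import numpy as np, cv2
from station import robot, kin, order, snapshot, camera_info
from scipy.spatial.transform import Rotation as R
def ray(n,p,c=None):
    c=c or camera_info(n);Rm=np.array(c["R"]);o=-Rm.T@np.array(c["t"])
    d=Rm.T@np.linalg.inv(c["camera_matrix"])@[*p,1];return o,d/np.linalg.norm(d)
def onz(n,p,z):
    o,d=ray(n,p);return o+d*(z-o[2])/d[2]
def tri(p,q):
    (o,d),(u,e)=ray("top",p),ray("side",q)
    s=np.linalg.lstsq(np.c_[d,-e],u-o,rcond=None)[0];a,b=o+d*s[0],u+e*s[1]
    return (a+b)/2,np.linalg.norm(a-b)
E
python3 - <<'E'
from h import *
np.set_printoptions(precision=4,suppress=True)
T=[(288.2,212),(297.4,227),(250,258.6),(240,242.4)]
P=np.array([onz("top",p,.0487) for p in T]);print("lid",P,P.mean(0));print([np.linalg.norm(P[i]-P[i-1]) for i in range(4)])
S=[(220+260/3.333,180+195/3.333),(220+202/3.333,180+235/3.333)]
print("lid side",[onz("side",p,.0487) for p in S])
for a,b in (((251,236),(257.5,192)),((259.4,249),(242.5,199.5))):print("bar",tri(a,b))
A,B=onz("side",(256.9,336.6),.06),onz("side",(397.6,302.4),.06);print("panel",A,B,np.linalg.norm(A-B))
for p in [(362,186),(366,255)]:print("panel top cam",onz("top",p,.06))
# divider front tops, side view
for p in [(98,405),(395,348)]:print("div",onz("side",(220+p[0]/3.333,180+p[1]/3.333),.06))
print("mat edge",[onz("top",(225+x/5,150+y/5),.0027) for x,y in((463,212),(495,598))])
E
```

```text
lid [[ 0.5339 -0.0419  0.0487]
 [ 0.4909 -0.0669  0.0487]
 [ 0.4049  0.0678  0.0487]
 [ 0.4506  0.0952  0.0487]] [0.47   0.0135 0.0487]
[np.float64(0.1604528220347444), np.float64(0.049751795936732866), np.float64(0.1598519502029394), np.float64(0.05328712528793958)]
lid side [array([ 0.5378, -0.0462,  0.0487]), array([ 0.4945, -0.0712,  0.0487])]
bar (array([0.4685, 0.0619, 0.1009]), np.float64(0.0061234922756422715))
bar (array([0.4327, 0.0399, 0.1047]), np.float64(0.005290049271828191))
panel [ 0.4135 -0.2574  0.06  ] [ 0.6708 -0.2468  0.06  ] 0.2575497912123453
panel top cam [ 0.6031 -0.2523  0.06  ]
panel top cam [ 0.4085 -0.2556  0.06  ]
div [ 0.412  -0.1869  0.06  ]
div [ 0.5799 -0.1862  0.06  ]
mat edge [array([ 0.5952, -0.1323,  0.0027]), array([ 0.3688, -0.1443,  0.0027])]
```

```bash
cat >> h.py <<'E'
def quat(yd,zd=(0,0,-1)):
    y=np.array(yd,float);y/=np.linalg.norm(y);z=np.array(zd,float);z/=np.linalg.norm(z)
    return R.from_matrix(np.c_[np.cross(y,z),y,z]).as_quat()
def ydir(deg): return np.array([np.cos(np.radians(deg)),np.sin(np.radians(deg)),0])
BAR=np.array([.451,.0505,.103]);PIN=np.array([.4715,.0122,.0347]);L=ydir(-58.3)
BAY=np.array([.541,-.250,0]);RX=np.array([.041,-.999,0]);RY=np.array([.999,.041,0])
UP=np.array([0,0,1.])
E
python3 - <<'E'
from h import *
np.set_printoptions(precision=3,suppress=True)
for a in(-58.3,121.7):print(a,kin.ik(BAR+.006*UP,quat(ydir(a))))
for a in(2.35,182.35):print(a,kin.ik(np.array([.535,-.095,.2]),quat(ydir(a))))
q=quat(L)
if abs(kin.ik(BAR,q)[5])>abs(kin.ik(BAR,quat(-L))[5]):q=quat(-L)
robot.move_to(BAR+.10*UP,q)
robot.move_l(BAR+.006*UP,speed=.1)
robot.set_gripper(0,20)
s=robot.read_state();print("grip",s["finger_gap"],s["grasp_force"],s["tool_pos"],s["clock"])
for a in np.radians([-24,-16,-8,0]):
    robot.move_l(PIN+.08*(np.sin(a)*L+np.cos(a)*UP)+.006*UP,speed=.06)
s=robot.read_state();print(s["finger_gap"],s["grasp_force"],s["wrist_force"],s["clock"])
robot.set_gripper(0,60)
robot.move_l(s["tool_pos"]+.115*UP,speed=.07)
robot.hold(.6)
s=robot.read_state();print(s["finger_gap"],s["grasp_force"],s["wrist_force"],s["tool_pos"],s["clock"])
a=snapshot("side");b=snapshot("top")
cv2.imwrite("pics/hang.png",np.hstack([cv2.resize(a[60:320,150:410],(400,400)),cv2.resize(b[130:300,200:370],(400,400))]))
E
```

```text
-58.3 [ 0.031  0.281  1.929 -0.     0.931  1.048]
121.7 [ 0.031  0.281  1.929 -0.     0.931 -2.093]
2.35 [-0.243  0.338  1.607 -0.     1.197 -0.284]
182.35 None
grip 0.1083655386257806 20.39726883172989 [0.451 0.051 0.109] 4.1417
0.10491127810990894 20.96015989780426 [1.845 2.872 3.84 ] 5.4917
0.09314143096172024 60.668189481657464 [ 0.41   0.381 -8.454] [0.472 0.012 0.236] 8.1
```

View pics/hang.png

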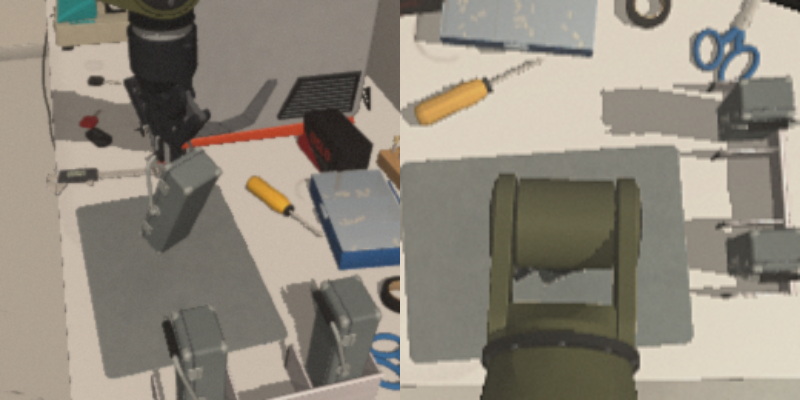

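The tin hangs with its upper end towards the right and camera (200,160) and its lower end at (165,240), lid facing left. So the heavy end is the −L end, the one towards the robot's left. Next I'll rotate it square to the rack over the mat in front of the bay, rest it on the edge and swing it upright.

Run:
```python
from h import *
np.set_printoptions(precision=4,suppress=True)
C=BAY-.158*RX; E=C+.023*RY; h=-RY
s=robot.read_state()
robot.move_to(E+.238*UP,quat(RY)); robot.hold(.5)
hit=robot.move_l(E+.165*UP,speed=.035,guard=2.0)
s=robot.read_state();p=s["tool_pos"];print(hit,p,s["wrist_force"],s["clock"])
robot.set_gripper(0,25)
z=p[2]-.006
r=z-.0027-.001
for el in np.radians(np.r_[88:67.9:-2]):
    robot.move_l(np.array([*E[:2],.0027])+r*(np.cos(el)*h+np.sin(el)*UP)+.006*UP,speed=.06)
p=robot.read_state()["tool_pos"];robot.move_l(p-.003*UP,speed=.03);robot.hold(.6)
s=robot.read_state();print(s["tool_pos"],s["wrist_force"],s["finger_gap"],s["clock"])
a=snapshot("side");b=snapshot("top")
cv2.imwrite("pics/stand.png",np.hstack([cv2.resize(a[60:320,200:460],(400,400)),cv2.resize(b[130:300,200:370],(400,400))]))
```

```text
True [ 0.5575 -0.0911  0.1789] [0.5242 0.6781 4.2138] 11.3333
[ 0.4954 -0.094   0.1675] [-10.8911   4.2632  29.7615] 0.09598630938482738 15.15
```

View pics/stand.png

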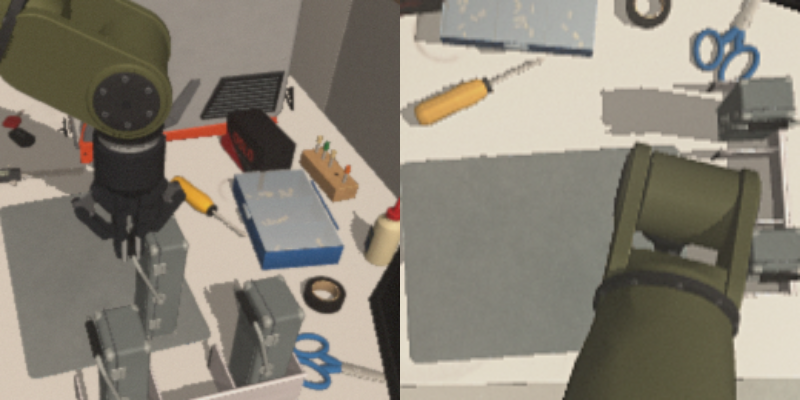

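The tin stands upright (side view at about (160,290)), but the inner finger is wedged between bar and lid. I'll lean the bail out slightly, open a little, and leave upward.

Run:
```python
from h import *
np.set_printoptions(precision=4,suppress=True)
C=BAY-.158*RX; h=-RY; pin=C+.023*RY+.032*h+.0877*UP
s=robot.read_state()
for lam in np.radians([66,63,60]):
    robot.move_l(pin+.08*(np.cos(lam)*h+np.sin(lam)*UP)+.007*UP,speed=.04)
robot.hold(.2);s=robot.read_state();print(s["tool_pos"],s["wrist_force"])
robot.set_gripper(.2);robot.hold(.2)
s=robot.read_state();print(s["finger_gap"],s["wrist_force"])
print(robot.move_l(s["tool_pos"]+.07*UP,speed=.06,guard=6))
robot.move_to(np.array([.42,.08,.28]),quat(RY)); 
s=robot.read_state();print(s["tool_pos"],s["wrist_force"],s["clock"])
a=snapshot("side");b=snapshot("top")
cv2.imwrite("pics/side2.png",a);cv2.imwrite("pics/top2.png",b)
a=cv2.resize(a[180:360,220:400],(400,400),interpolation=2);b=cv2.resize(b[150:270,265:385],(400,400),interpolation=2)
cv2.imwrite("pics/free.png",np.hstack([a,b]))
```

```text
[ 0.4863 -0.0943  0.1663] [-9.9445  3.6477 26.4998]
0.1994440702077123 [-0.1522 -0.3414 -0.468 ]
False
[0.4203 0.0795 0.2797] [ 0.2689 -0.9108 -0.219 ] 18.775
```

View pics/free.png

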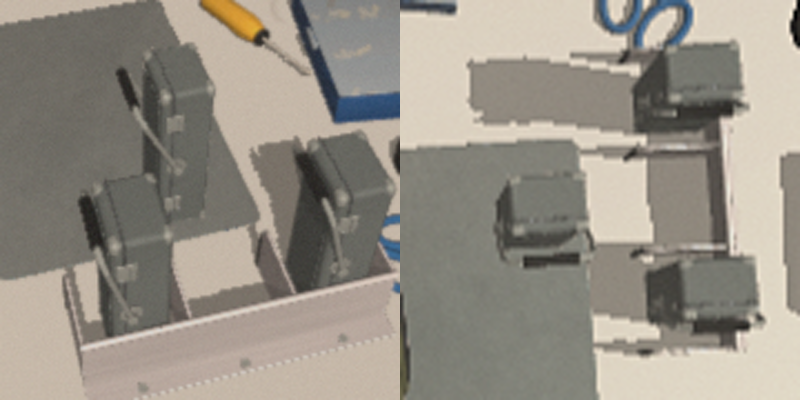

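The tin stands free and upright: in the top view its top face spans about (510–587, 175–232) of the composite, with the bail up at a slight lean. I'll locate it precisely and compare with the bay and the stored tins.

Run:
```python
from h import *
np.set_printoptions(precision=4,suppress=True)
t=lambda x,y:(265+(x-400)*.3,150+y*.3)
s=lambda x,y:(220+x*.45,180+y*.45)
def rep(n,P):
    m=P.mean(0);d=m-BAY;print(n,m,"rack x,y",d@RX,d@RY)
T=np.array([onz("top",t(*p),.1727) for p in((511,178),(582,175),(586,228),(512,234))]);print(T);rep("tin top",T)
S=np.array([onz("side",s(*p),.1727) for p in((150,47),(190,44),(214,90),(168,100))]);print(S);rep("tin side",S)
for n,P in(("left",((668,46),(738,42),(742,98),(668,100))),("right",((680,262),(752,259),(758,315),(682,320)))):
    rep(n+" top",np.array([onz("top",t(*p),.17) for p in P]))
print("div tops, top view",[((onz("top",t(*p),.06)-BAY)@RY) for p in((700,147),(700,250))])
# IK for push
for tilt in(40,50,60):
    a=np.radians(tilt);zd=np.sin(a)*RX-np.cos(a)*UP
    for yd in(RY,-RY):
        print(tilt,[kin.ik(BAY+d*RX+.03*UP-.025*zd,quat(yd,zd)) is not None for d in(-.22,-.12,-.06)])
```

```text
[[ 0.543  -0.0623  0.1727]
 [ 0.5444 -0.1169  0.1727]
 [ 0.5035 -0.1188  0.1727]
 [ 0.5    -0.062   0.1727]]
tin top [ 0.5227 -0.09    0.1727] rack x,y -0.1605926234847846 -0.011691924934375455
[[ 0.5102 -0.0612  0.1727]
 [ 0.5441 -0.0647  0.1727]
 [ 0.5483 -0.1226  0.1727]
 [ 0.5098 -0.1256  0.1727]]
tin side [ 0.5281 -0.0936  0.1727] rack x,y -0.1568220135412431 -0.00647646671756402
left top [ 0.6241 -0.2146  0.17  ] rack x,y -0.03192661854508057 0.08449843776502165
right top [ 0.4553 -0.2188  0.17  ] rack x,y -0.034660049853317595 -0.08438378767763702
div tops, top view [np.float64(0.040015243763536594), np.float64(-0.04723949722955485)]
40 [True, True, True]
40 [True, False, False]
50 [True, False, False]
50 [True, False, False]
60 [False, False, False]
60 [False, False, False]
```

Run:
```python
from h import *
np.set_printoptions(precision=4,suppress=True)
C=BAY-.158*RX
P=lambda y,z:C+y*RY+z*UP
def best(p,zd,yd):
    o=[(abs(j[5]),tuple(q)) for q in(quat(yd,zd),quat(-yd,zd)) if (j:=kin.ik(p,q)) is not None];print("opts",len(o));return np.array(min(o)[1])
# bail up
q=best(P(-.1,.17),-UP,RX)
robot.set_gripper(0)
robot.move_to(P(-.1,.26),q);robot.move_l(P(-.1,.17),speed=.15)
print("bail",robot.move_l(P(-.059,.17),speed=.04,guard=4),robot.read_state()["tool_pos"])
robot.move_l(P(-.11,.17),speed=.15)
# low push of lid face towards +RY
a=np.radians(40);zd=np.sin(a)*RY-np.cos(a)*UP
tcp=lambda y:P(y,.020)-.025*zd
q=best(tcp(-.09),zd,RX)
robot.move_to(tcp(-.12)+.1*UP,q);robot.set_gripper(.22);robot.move_l(tcp(-.10),speed=.12)
print("push",robot.move_l(tcp(-.0324),speed=.04,guard=12),robot.read_state()["tool_pos"],(robot.read_state()["tool_pos"]-BAY)@RY+.025*np.sin(a)+.0084)
robot.move_l(tcp(-.09),speed=.1);robot.move_l(tcp(-.13)+.12*UP,speed=.2)
robot.move_to(np.array([.42,.08,.28]),quat(RY))
print(robot.read_state()["clock"])
a=snapshot("side");b=snapshot("top")
a=cv2.resize(a[180:360,220:400],(400,400),interpolation=2);b=cv2.resize(b[150:270,265:385],(400,400),interpolation=2)
cv2.imwrite("pics/free2.png",np.hstack([a,b]))
```

```text
opts 2
bail False [ 0.4755 -0.0946  0.17  ]
opts 2
push False [ 0.4857 -0.0941  0.039 ] -0.024387127269469178
29.675
```

View pics/free2.png

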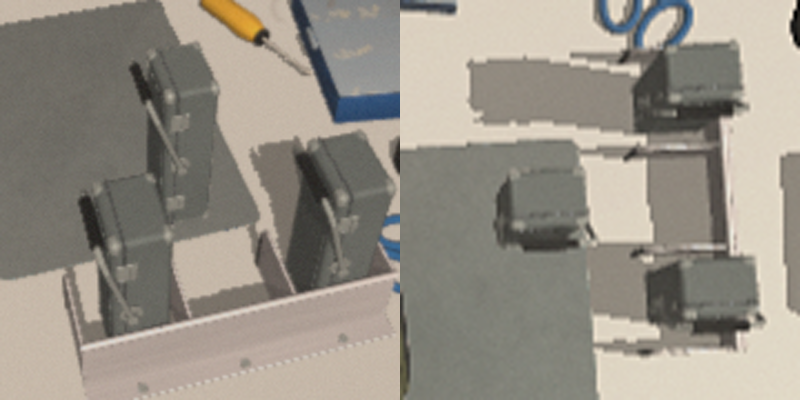

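The tin is upright, the bail is folded up against the lid end, and the tin is within a few mm of the bay centre line. Next is a low two-finger push home.

Run:
```python
from h import *
np.set_printoptions(precision=4,suppress=True)
a=np.radians(40);zd=np.sin(a)*RX-np.cos(a)*UP;q=quat(RY,zd)
tcp=lambda x,y=-.004:BAY+x*RX+y*RY+.020*UP-.025*zd
robot.move_to(tcp(-.25)+.12*UP,q)
robot.move_l(tcp(-.25),speed=.15)
print(robot.move_l(tcp(-.215),speed=.05,guard=8))
hit=robot.move_l(tcp(-.058,-.002),speed=.04,guard=10)
s=robot.read_state();print(hit,(s["tool_pos"]+.025*zd-BAY)@RX,s["wrist_force"],s["clock"])
b=snapshot("side");
robot.move_l(tcp(-.13),speed=.1);robot.move_l(tcp(-.22)+.1*UP,speed=.2)
robot.move_to(np.array([.42,.08,.28]),quat(RY))
t=snapshot("top");a=snapshot("side");print(robot.read_state()["clock"])
a=cv2.resize(a[180:360,220:400],(400,400),interpolation=2);b=cv2.resize(t[150:270,265:385],(400,400),interpolation=2)
cv2.imwrite("pics/home.png",np.hstack([a,b]))
```

```text
False
True -0.1524439970415179 [ 0.5526  0.3414 -0.3996] 34.15
36.3333
```

View pics/home.png

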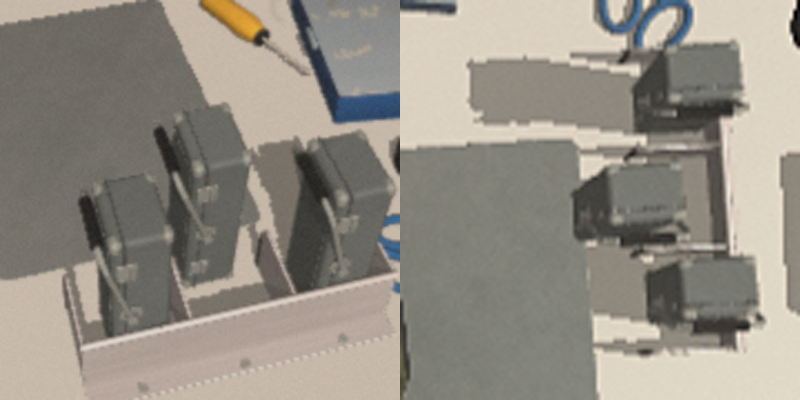

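The tin dropped off the mat edge, which tripped the guard; it stands half in the bay, still square. I'll push again.

Run:
```python
from h import *
np.set_printoptions(precision=4,suppress=True)
a=np.radians(40);zd=np.sin(a)*RX-np.cos(a)*UP;q=quat(RY,zd)
tcp=lambda x,y=-.002:BAY+x*RX+y*RY+.020*UP-.025*zd
robot.move_to(tcp(-.20)+.12*UP,q)
robot.move_l(tcp(-.17),speed=.15)
for k in range(3):
    hit=robot.move_l(tcp(-.060),speed=.03,guard=15);robot.hold(.1)
    s=robot.read_state();x=(s["tool_pos"]+.025*zd-BAY)@RX;print(hit,x,s["wrist_force"],s["clock"])
    if x>-.08 or not hit:break
robot.move_l(tcp(-.13),speed=.1);robot.move_l(tcp(-.22)+.1*UP,speed=.2)
robot.move_to(np.array([.42,.08,.28]),quat(RY))
t=snapshot("top");a=snapshot("side");print(robot.read_state()["clock"])
a=cv2.resize(a[180:360,220:400],(400,400),interpolation=2);b=cv2.resize(t[150:270,265:385],(400,400),interpolation=2)
cv2.imwrite("pics/home2.png",np.hstack([a,b]))
```

```text
True -0.06904464610104355 [ 0.6121  2.7292 -2.1827] 41.175
43.6833
```

View pics/home2.png

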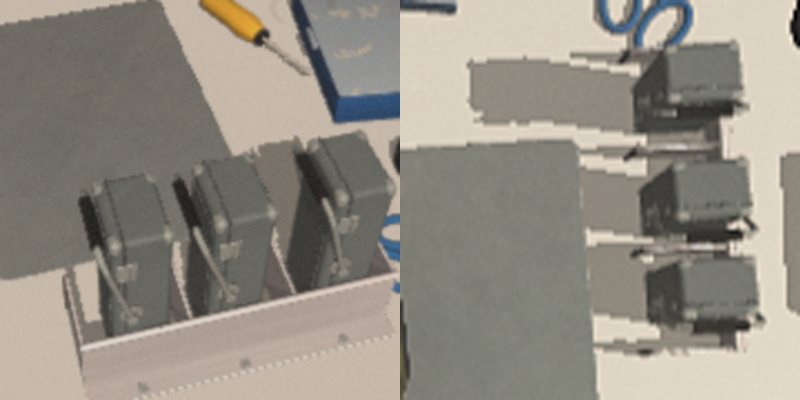

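The tin is home, in line with the stored tins, a few mm off the centre line and square. Handing in.

```bash
python3 -c "
from station import robot, kin, order, snapshot, camera_info
print(order.sign_off())"
```

```text
the job is handed in; nothing more can be done
None
```

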